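Next mug on the rinser, programme rod to the middle click

TASK

Get the mug rinser ready for the tall mug: first slide the squat mug off the rinse plate right into the empty end bay while the tall one still waits in its bay, then slide the tall mug along the channel until it stands centred on the rinse plate. Only after that, set the programme rod beside the rinser to its middle click, and let go. Do not lift or tip the two mugs out of the channel, and leave everything else on the counter where it is.

Things in the scene. Friction and masses are not known exactly. Their poses are not given: they have to be found in the camera images.
- rinser: low fixed steel mug rinser: an open straight channel along its own y. Outside 436 (y) x 116 mm (x), inside 420 x 100 mm. Floor 18 mm above the table; 8 mm walls all round, tops 42 mm above the table. Three bays in a row, centres at y = -160, 0, +160 mm, parted only by thin flat lines at y = +-80 mm (no step). Origin: centre of the underside, on the table. Yaw up to 0.15 rad.
- plate (a point): centre of the round rinse plate (94 mm disc with a star of dark slots, flush with the floor) in the middle bay, at floor height, 18 mm above the table; axes as the rinser's
- tall_center (a point): centre (55 mm above its foot) of the tall mug: light stoneware, upside down, 84 mm across, 110 mm tall, 0.25 to 0.5 kg, flat closed top. Starts in either end bay. Its handle reaches 38 mm beyond its side, 30 to 98 mm above the channel floor, along its own -x, roughly towards the robot. z up. Slides under 1 to 4 N; pushed at most 60 mm above the channel floor it does not tip
- squat_center (a point): centre (38 mm above its foot) of the squat mug: stoneware, upside down, 90 mm across, 76 mm tall, 0.2 to 0.45 kg, flat closed top. Starts on the rinse plate; the end bay beyond it, opposite the tall mug, is empty. Handle reaches 34 mm beyond its side, 30 to 72 mm above the channel floor, along its own -x, roughly towards the robot. z up. Slides and stands like the tall mug
- valve: fixed grey programme block beside one end of the rinser, left or right (a steel brush caddy of like size stands at the other): 120 (x) x 70 (y) x 100 mm high. The rod comes out of its -x face, along its own -x, roughly towards the robot, 70 mm above the table. Origin: centre of the underside, on the table. Yaw up to 0.35 rad
- knob_face (a point): centre of the outer face (robot side) of the round black knob on the rod's end, 70 mm above the table; axes as the block's. Knob 42 mm across, 22 mm thick; behind it the bare 14 mm rod, 35 mm long from knob to block when fully in, 65 mm at the middle, 95 mm fully out; an 8 mm deep, 32 mm wide collar surrounds the rod at the block
- rod (a joint): inward travel of the rod (m): 0 fully out, 0.030 middle click, 0.060 fully in. Starts fully out. Sprung clicks at these three places: about 9 N moves it out of any of them, inwards or outwards. Half-way between two clicks (15 mm from each) it tips over and snaps on to the next one by itself. Left alone it rests within 1.5 mm of a click
- green_bottle: capped green glass bottle, 240 mm tall, 72 mm across, standing behind the rinser; origin at the centre of its base. A bystander.
- mug_a: upright stoneware mug, 110 mm tall, 86 mm across, standing behind the rinser; origin at the centre of its base. A bystander.
- mug_b: second upright stoneware mug of the same size, on the right of the counter; origin at the centre of its base. A bystander.
- coasters: round stack of cork coasters, 100 mm across, 22 mm high, on the table in front of the rinser; origin at the centre of its underside. A bystander.
- bowl: yellow plastic bowl, 120 mm across, 35 mm high, behind the rinser; origin at the centre of its base. A bystander.
- bar_spoon: long wooden-handled bar spoon, 160 mm, lying in front of the rinser; origin on its underside. A bystander.
There are look-alikes about, which are no part of the job. What is shaped like the part that bears squat_center but orange, pink or red is not meant.

How it is judged:
On the way, in this order (a step that is already met when the one before it is completed fails the run):
1. the squat mug is wholly in the empty end bay while the tall mug still waits in its own ((y of squat_center in the frame of plate above 0.12 m or y of squat_center in the frame of plate below -0.12 m) and x of squat_center in the frame of plate between -0.02 and 0.02 m and (y of tall_center in the frame of plate above 0.1 m or y of tall_center in the frame of plate below -0.1 m)), for 0.2 s.
2. the tall mug stands centred on the rinse plate, the squat one still in its end bay, the rod not yet moved off its outer click (horizontal distance between tall_center and plate below 0.015 m and (y of squat_center in the frame of plate above 0.12 m or y of squat_center in the frame of plate below -0.12 m) and x of squat_center in the frame of plate between -0.02 and 0.02 m and value of joint rod below 0.015 m), for 0.2 s.
3. the rod rests at its middle click (value of joint rod between 0.026 and 0.034 m and velocity of joint rod between -0.01 and 0.01 m/s), for 0.3 s.
At the end, for the whole second after the job is handed in: The tall mug stands upside down on the channel floor with its centre within 15 mm of the rinse plate's centre; the squat mug stands in an end bay, its centre at least 120 mm along the channel from the plate's centre; the rod is within 4 mm of its middle click; both mugs are at rest ((y of squat_center in the frame of plate above 0.12 m or y of squat_center in the frame of plate below -0.12 m) and x of squat_center in the frame of plate between -0.02 and 0.02 m and horizontal distance between tall_center and plate below 0.015 m and value of joint rod between 0.026 and 0.034 m and linear speed of each of tall_mug, squat_mug below 0.02 m/s and angle between each of tall_center, squat_center's own z axis and vertical below 0.1 rad and z of tall_center in the frame of plate below 0.06 m and z of squat_center in the frame of plate below 0.043 m); the robot touches nothing.
It fails at once if a mug lifted more than 15 mm off the channel floor (z of tall_center in the frame of plate above 0.07 m or z of squat_center in the frame of plate above 0.053 m).
It fails at once if a mug tipped by more than 0.35 rad (angle between any of tall_center, squat_center's own z axis and vertical above 0.35 rad).
It fails at once if a bystander moved by more than 40 mm (distance of any of green_bottle, mug_a, mug_b, coasters, bowl, bar_spoon from where it was at the start of the episode above 0.04 m).
It also fails if it takes over 64 s, if anything falls off the work surface, if the arm or the gripper's body presses on something with over 40 N, if the wrist force passes 120 N, or if a joint passes its speed limit or range.

ROBOT

A 6-joint arm with a two-finger parallel gripper is mounted at the origin on the work surface. World frame = base frame: x ahead of the robot, y to its left, z up, the work surface at z = 0. Lengths are in m, angles in rad, forces in N, time in s.
With the tool pointing down it reaches from about 0.25 to 0.775 m from the base axis. Payload 4 kg.
Tool frame: the origin (TCP) lies at the very end of the fingers, on their centre line; the grasp point (between the pads) lies 19 mm behind it (robot.hold_point_z is the distance from the TCP to the grasp point, in m); z points along the fingers, y is the line along which they close (so a half turn about z gives the same grasp; the last joint's range is limited). The gripper opens to 94 mm and grips with 3 to 60 N. Pads are 16 mm wide; open, the fingers measure 119 mm over their backs; the gripper's body (75 mm by 177 mm) begins 78 mm behind the grasp point.
Start: joints at [1.128, 0.087, 1.371, -0, 1.684, -0.103], TCP at [0.183, 0.519, 0.206] pointing down, gripper open.
Joint ranges: [-3.1, 3.1], [-0.76, 2.03], [0.27, 2.55], [-1.08, 4.22], [0.17, 2.65], [-2.57, 2.57]. Speed limits (rad/s): [2.79, 2.79, 3.14, 3.14, 3.14, 3.14].

INTERFACE

Orientations are given as [roll, pitch, yaw] about the fixed x, y, z axes, in that order (R = Rz(yaw) Ry(pitch) Rx(roll)).
In Python, from bench import robot gives the robot as it stands.
- The arm moves only by the tool carry_out, never from a script. Its argument "steps" is a list of rows, each a list of 3 entries, a list of its own where there are three numbers: the shift along the tool's x, y, z in m, then the turn about the tool's z in units of 10 degrees (1.0 is 10 degrees), then the closure, from -1 (fully open) to 1 (shut). In form: [[[tx, ty, tz], roll, jaw], ...]. A call has 1 to 10 rows; each row is the pose to reach, as a shift and turn from the pose commanded when the call began, along the tool's axes at that moment; what a row does not reach only later rows make up. A row lasts 1/8 s, in which the tool goes at most 62.5 mm and 10.7 degrees, less where a joint would pass 70% of its speed; a pose out of reach is approached as far as the arm can. A call with a gripper value outside its range is refused whole. The fingers move at their own pace and stop on an object; the grip force is fixed at half the most. Time passes only in rows, so rows that repeat a pose let the fingers close. It gives the time, the measured TCP pose, the force, the opening and the grip force at its end, in the units of the state.
- robot.get_obs(): the state, without advancing time (a new reading comes with each control period).
- robot.snapshot(name): name is "side" or "top" or "wrist"; returns a dict with "image" (384x512x3 uint8, red, green, blue), "z_map" (384x512 float32, m along the optical axis (not along the pixel's ray), 0 where there is no reading), "mtx" (3x3 intrinsics, pixels), "R" (3x3) and "t" (3): a world point X has camera coordinates R X + t. Camera axes: x right, y down, z forward; pixel columns grow to the right and rows downward; lengths in m; the calibration is good to about 2 mm. A picture is of the moment at which its call begins.
- robot.close_job(): hands the job in; it is judged then, once.
The state is a dict: "time": time; "joint_positions": joint angles; "qvel": joint speeds; "joint_torque": joint torques, N m; "tool_pos": TCP position; "ee_rot": TCP orientation; "wrist_force": force on the tool from outside, world axes, zero at the start; "wrist_torque": the same for the moment, N m; "width": finger opening in m; "finger_force": force on a finger pad.
Only numpy, scipy, OpenCV 4.12 (cv2) and the standard library are available. Lean on these libraries where they do the work, as an engineer would, in place of code of your own. Each camera call takes 0.05 s, during which the arm holds its last target. There are 200 camera calls.

## Working session

There is one attempt and no reset: what is moved stays moved. The work goes in short steps, Python scripts to look and compute and a tool call to move; the robot and the scene stay as the last step left them, time stands still between calls to the robot, and variables do not carry over. Pictures are saved under pics/ and viewed, at most 10 in all, crops included, and the job is handed in when it is done.

Besides the shell and the picture viewer there is one more tool, called by a JSON object that holds its "method" and its "body", one argument or row to a line. carry_out: Moves the arm, as the interface text tells. Its arguments: {"type":"object","properties":{"steps":{"type":"array","items":{"type":"array"}}},"required":["steps"]}

```bash
mkdir -p pics; cat > h.py <<'E'
import numpy as np, cv2
from bench import robot
def snap(n):
    s=robot.snapshot(n); np.savez('/tmp/%s.npz'%n,**s); return s
def load(n): return dict(np.load('/tmp/%s.npz'%n))
def cloud(s):
    z=s['z_map']; v,u=np.mgrid[:z.shape[0],:z.shape[1]]
    K=s['mtx']; c=np.stack([(u-K[0,2])/K[0,0]*z,(v-K[1,2])/K[1,1]*z,z],-1)
    P=(c-s['t'])@s['R']; P[z==0]=np.nan; return P
E
python3 - <<'E'
from h import *
t=snap('top');s=snap('side')
cv2.imwrite('pics/top1.png',cv2.resize(t['image'][...,::-1],(800,600)))
cv2.imwrite('pics/side1.png',cv2.resize(s['image'][...,::-1],(800,600)))
o=robot.get_obs();print(o['time'],o['tool_pos'],o['ee_rot'],o['wrist_force'],o['width'])
E
```

```text
0.1 [0.18313532 0.51809117 0.20442389] [-3.13962127e+00 -1.49754840e-04  2.80176627e+00] [0.23368157 0.22400927 0.21370023] 0.09386336390629059
```

View pics/top1.png

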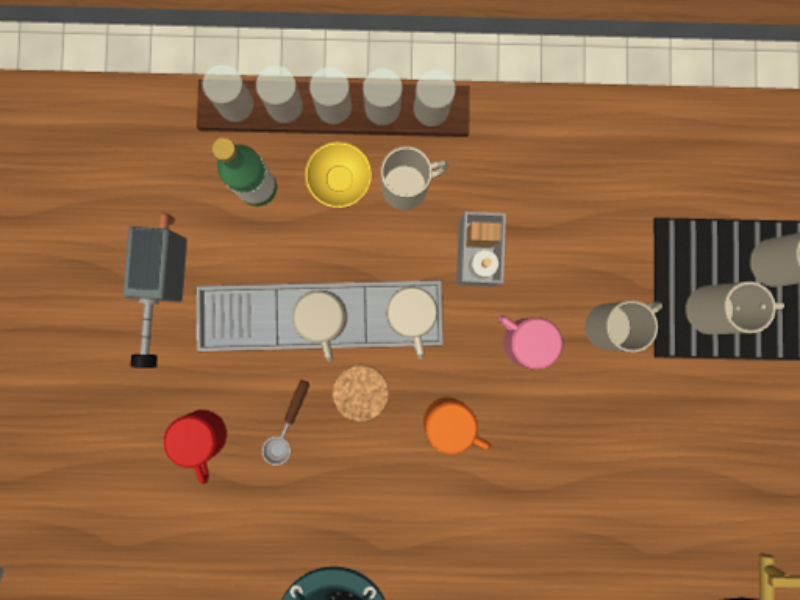

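View pics/side1.png

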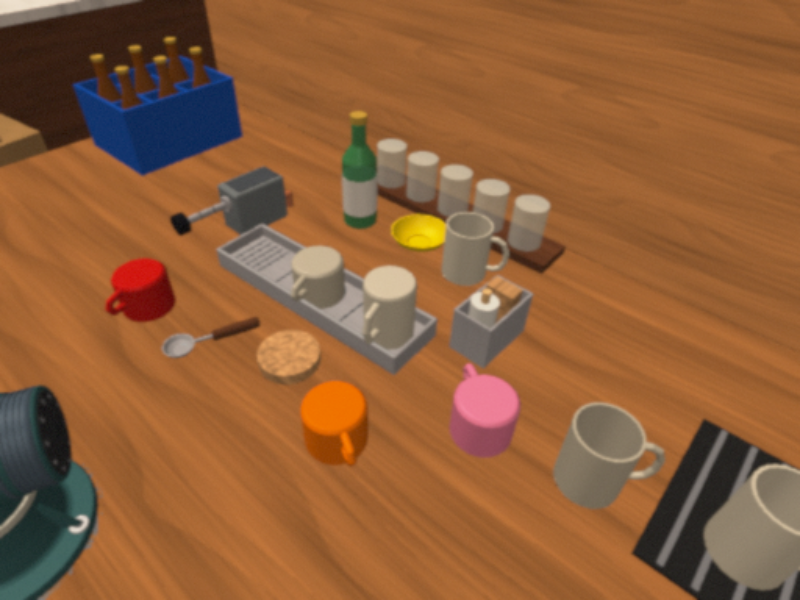

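The top view shows the squat cream mug on the plate at (319,316) and the tall cream mug in the right bay at (411,312). The left bay is empty. The grey programme block is at (155,262) with its black knob at (144,361), and the caddy at (481,248) is the look-alike. The red (195,438), orange (452,427) and pink (533,343) mugs are the excluded colours. Only the cream mug at (319,316) stands in the channel on the plate.

```bash
cat > m.py <<'E'
from h import *
def circ(P,m,zl,zh):
    q=m&(P[...,2]>zl)&(P[...,2]<zh); n,l,st,_=cv2.connectedComponentsWithStats(q.astype(np.uint8))
    out=[]
    for i in range(1,n):
        if st[i,4]>150:
            pts=P[l==i]; (c,r)=cv2.minEnclosingCircle(pts[:,:2].astype(np.float32)); out.append((np.round(pts.mean(0),4),np.round(c,4),round(r,4),st[i,4]))
    return out
def rinser(P):
    x,y,z=P[...,0],P[...,1],P[...,2]
    q=(z>.036)&(z<.047)&(x>.35)&(x<.62)&(y>-.3)&(y<.3)
    n,l,st,_=cv2.connectedComponentsWithStats(q.astype(np.uint8)); i=1+np.argmax(st[1:,2])
    return cv2.minAreaRect(P[l==i][:,:2].astype(np.float32)), P[l==i]
E
python3 - <<'E'
from m import *
s=load('top');P=cloud(s)
print('cam',-s['R'].T@s['t'], 'table z',np.nanmedian(P[300:350,100:300,2]))
hsv=cv2.cvtColor(s['image'],cv2.COLOR_RGB2HSV)
r,pts=rinser(P);print('rinser',r,pts.shape,cv2.boxPoints(r))
x,y=P[...,0],P[...,1]
ch=(np.abs(x-r[0][0])<.1)&(np.abs(y-r[0][1])<.22)
print('squat',circ(P,ch,.09,.098)); print('tall',circ(P,ch,.123,.133))
# valve
m=(y>.2)&(x>.3)&(x<.7)
q=m&(P[...,2]>.095)&(P[...,2]<.105);n,l,st,_=cv2.connectedComponentsWithStats(q.astype(np.uint8));i=1+np.argmax(st[1:,4])
print('block',cv2.minAreaRect(P[l==i][:,:2].astype(np.float32)),st[i])
k=(s['image'].max(-1)<50)&m&(P[...,2]>.05)
print('knob',k.sum(),P[k].mean(0),P[k].min(0),P[k].max(0),cv2.minAreaRect(P[k][:,:2].astype(np.float32)))
rod=m&(P[...,2]>.06)&(P[...,2]<.081); pp=P[rod]
print('rodish',len(pp),pp.min(0),pp.max(0))
for nm,(u,v) in dict(red=(195,438),orange=(452,427),pink=(533,343),coast=(360,393),spoon=(276,450),sp2=(300,385),bottle=(225,150),bowl=(340,180),muga=(405,170),caddy=(480,255)).items(): print(nm,P[int(v*.64),int(u*.64)])
E
```

```text
cam [ 0.53121461 -0.08184891  1.09397498] table z 0.0004503379147250267
rinser ((0.5543379783630371, 0.03326404094696045), (0.11604270339012146, 0.43492963910102844), 2.498525381088257) (951, 3) [[ 0.48689166  0.24799277]
 [ 0.5058519  -0.18652342]
 [ 0.6217843  -0.18146469]
 [ 0.60282403  0.25305152]]
squat [(array([0.5515, 0.0299, 0.0941]), array([0.5519, 0.0301]), 0.0445, np.int32(809))]
tall [(array([ 0.5609, -0.1261,  0.1281]), array([ 0.5612, -0.1263]), 0.0414, np.int32(807))]
block ((0.6358510255813599, 0.3196614980697632), (0.06964966654777527, 0.11960229277610779), 87.12580108642578) [  79  145   30   47 1123]
knob 124 [0.47374401 0.32263846 0.08603507] [0.46235498 0.28445214 0.06893193] [0.6905953  0.34492789 0.09393066] ((0.5771713852882385, 0.3152676820755005), (0.03858096897602081, 0.23188330233097076), 84.24687957763672)
rodish 1240 [0.30020191 0.20007809 0.06000015] [0.69276745 0.34697959 0.080941  ]
red [0.34236095 0.23710977 0.07469145]
orange [ 0.3686988  -0.19950416  0.07730277]
pink [ 0.51442118 -0.33636308  0.07938571]
coast [ 0.41788925 -0.03942933  0.02015982]
spoon [0.30985518 0.11131323 0.00645737]
sp2 [0.42969116 0.06776129 0.01779668]
bottle [0.78722091 0.15456436 0.24074474]
bowl [0.80548909 0.00684546 0.01081257]
muga [ 0.83024801 -0.11398349  0.00480597]
caddy [ 0.65934171 -0.23914458  0.1071977 ]
```

```bash
cat > g.py <<'E'
import sys
from h import *
from scipy.spatial.transform import Rotation as Ro
C=np.array([.5543,.0333]);psi=.0436
def rin(xl,yl): return C+np.array([[np.cos(psi),-np.sin(psi)],[np.sin(psi),np.cos(psi)]])@[xl,yl]
def go(x,y,z,yaw):
    o=robot.get_obs();R=Ro.from_euler('xyz',o['ee_rot']).as_matrix()
    d=R.T@(np.array([x,y,z])-o['tool_pos']); w=(o['ee_rot'][2]-yaw+np.pi)%(2*np.pi)-np.pi
    print('t',o['time'],'pos',o['tool_pos'].round(4),'shift',d.round(4),'roll',round(np.degrees(w)/10,2),'F',o['wrist_force'].round(1),o['width'],o['joint_positions'].round(2))
E
python3 - <<'E'
from g import *
p=rin(-.002,-.083);go(*p,.22,np.pi/2+psi)
E
```

```text
t 0.1 pos [0.1831 0.5181 0.2044] shift [-0.5407 -0.4111 -0.0148] roll 6.8 F [0.2 0.2 0.2] 0.09386336390629059 [ 1.13  0.09  1.37 -0.    1.68 -0.1 ]
```

{"method": "carry_out", "body": {
  "steps": [
    [[-0.04,-0.03,-0.03],0.6,0.15],
    [[-0.085,-0.065,-0.03],1.2,0.15],
    [[-0.13,-0.1,-0.03],1.8,0.15],
    [[-0.175,-0.135,-0.03],2.4,0.15],
    [[-0.22,-0.17,-0.03],3.0,0.15],
    [[-0.265,-0.2,-0.03],3.6,0.15],
    [[-0.31,-0.235,-0.03],4.2,0.15],
    [[-0.355,-0.27,-0.03],4.8,0.15],
    [[-0.4,-0.305,-0.03],5.4,0.15],
    [[-0.445,-0.34,-0.03],6.0,0.15]
  ]
}}

```text
time: 1.35
tool_pos: [0.4901, 0.048, 0.2351]
ee_rot: [-3.141, -0.0, 1.751]
wrist_force: [-0.2, 0.4, 0.4]
width: 0.0397
finger_force: 0.0
```

```bash
python3 - <<'E'
from g import *
p=rin(-.002,-.083);go(*p,.18,np.pi/2+psi)
E
```

```text
t 1.35 pos [0.4901 0.048  0.2351] shift [-0.1079  0.0473  0.055 ] roll 0.78 F [-0.2  0.4  0.4] 0.03971798540396433 [-0.02 -0.05  1.45  0.    1.74 -0.2 ]
```

{"method": "carry_out", "body": {
  "steps": [
    [[-0.05,0.02,0.02],0.4,0.15],
    [[-0.108,0.047,0.04],0.78,0.15],
    [[-0.108,0.047,0.055],0.78,0.15],
    [[-0.108,0.047,0.055],0.78,0.15]
  ]
}}

```text
time: 1.85
tool_pos: [0.5541, -0.0475, 0.178]
ee_rot: [-3.136, -0.002, 1.618]
wrist_force: [-0.9, -0.7, -0.2]
width: 0.0401
finger_force: 0.0
```

```bash
python3 - <<'E'
from g import *
s=snap('wrist');cv2.imwrite('pics/w1.png',s['image'][...,::-1])
p=rin(-.002,-.083);go(*p,.045,np.pi/2+psi)
E
```

```text
t 1.9 pos [ 0.5546 -0.047   0.1797] shift [-0.003   0.0015  0.1347] roll 0.03 F [-0.6  0.5  1. ] 0.0398299540413596 [-0.19  0.11  1.4   0.    1.64 -0.24]
```

View pics/w1.png

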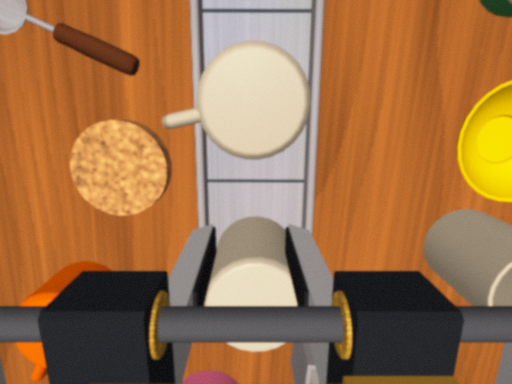

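The wrist view confirms which mug is meant. The cream squat mug stands on the plate at (253,98), with its handle towards the robot at (180,118). The tall mug is behind the fingers at (250,290), and the fingers are over the gap between the two.

{"method": "carry_out", "body": {
  "steps": [
    [[-0.003,0.001,0.04],0,0.15],
    [[-0.003,0.001,0.08],0,0.15],
    [[-0.003,0.001,0.11],0,0.15],
    [[-0.003,0.001,0.132],0,0.15],
    [[-0.003,0.001,0.132],0,0.15]
  ]
}}

```text
time: 2.52
tool_pos: [0.5553, -0.049, 0.048]
ee_rot: [-3.139, -0.001, 1.621]
wrist_force: [0.5, 0.9, 0.3]
width: 0.0404
finger_force: 0.0
```

```bash
python3 - <<'E'
from g import *
# mug centre at .153 -> finger face at .153-.0403, finger centre 8mm behind
p=rin(-.002,.153-.0403-.008);go(*p,.046,np.pi/2+psi)
E
```

```text
t 2.525 pos [ 0.5553 -0.049   0.048 ] shift [0.187  0.0018 0.0021] roll 0.04 F [0.5 0.9 0.3] 0.04035352968452925 [-0.19  0.19  1.58  0.    1.38 -0.24]
```

{"method": "carry_out", "body": {
  "steps": [
    [[0.012,0.001,0],0,0.15],
    [[0.022,0.001,0],0,0.15],
    [[0.03,0.001,0],0,0.15],
    [[0.038,0.001,0],0,0.15],
    [[0.046,0.001,0],0,0.15],
    [[0.055,0.001,0],0,0.15],
    [[0.064,0.001,0],0,0.15],
    [[0.073,0.001,0],0,0.15],
    [[0.082,0.001,0],0,0.15],
    [[0.09,0.001,0],0,0.15]
  ]
}}

```text
time: 3.78
tool_pos: [0.5532, 0.0397, 0.0484]
ee_rot: [-3.141, -0.0, 1.619]
wrist_force: [0.1, -3.6, 1.8]
width: 0.0399
finger_force: 1.7
```

{"method": "carry_out", "body": {
  "steps": [
    [[0.01,0,0],0,0.15],
    [[0.02,0,0],0,0.15],
    [[0.03,0,0],0,0.15],
    [[0.04,0,0],0,0.15],
    [[0.05,0,0],0,0.15],
    [[0.06,0,0],0,0.15],
    [[0.07,0,0],0,0.15],
    [[0.08,0,0],0,0.15],
    [[0.088,0,0],0,0.15],
    [[0.094,0,0],0,0.15]
  ]
}}

```text
time: 5.03
tool_pos: [0.5488, 0.1335, 0.0485]
ee_rot: [-3.141, -0.0, 1.619]
wrist_force: [-0.7, -3.5, 2.2]
width: 0.0399
finger_force: 1.6
```

```bash
cat >> m.py <<'E'
def mugs(s=None):
    from g import C,psi
    P=cloud(s or snap('top')); x,y=P[...,0],P[...,1]
    ch=(np.abs(x-C[0])<.1)&(np.abs(y-C[1])<.25)
    for nm,a,b in(('squat',.088,.1),('tall',.122,.134)):
        for c in circ(P,ch,a,b):
            d=c[1]-C; print(nm,c,'local',(np.cos(psi)*d[0]+np.sin(psi)*d[1]).round(4),(-np.sin(psi)*d[0]+np.cos(psi)*d[1]).round(4))
E
python3 - <<'E'
from m import *; from g import *
mugs(); p=rin(-.002,.105);go(*p,.046,np.pi/2+psi)
E
```

```text
tall (array([ 0.5612, -0.1261,  0.128 ]), array([ 0.5612, -0.1264]), 0.042, np.int32(814)) local -0.0001 -0.1598
t 5.075 pos [0.5487 0.1343 0.0484] shift [ 0.0038 -0.0008  0.0024] roll 0.03 F [ 0.3 -1.2  1.4] 0.04031812240961565 [0.14 0.2  1.56 0.   1.38 0.09]
```

{"method": "carry_out", "body": {
  "steps": [
    [[-0.02,0,0],0,0.15],
    [[-0.04,0,-0.02],0,0.15],
    [[-0.06,0,-0.07],0,0.15],
    [[-0.09,0,-0.13],0,0.15],
    [[-0.14,0,-0.15],0,0.15],
    [[-0.195,0,-0.15],0,0.15],
    [[-0.25,0,-0.15],0,0.15],
    [[-0.3,0,-0.15],0,0.15],
    [[-0.328,0,-0.15],0,0.15],
    [[-0.328,0,-0.15],0,0.15]
  ]
}}

```text
time: 6.32
tool_pos: [0.5635, -0.1972, 0.1973]
ee_rot: [-3.14, -0.001, 1.614]
wrist_force: [-0.2, 0.5, -0.1]
width: 0.04
finger_force: 0.0
```

```bash
python3 - <<'E'
from m import *; from g import *
s=snap('top');mugs(s); p=rin(0.0,-.228);go(*p,.055,np.pi/2+psi)
cv2.imwrite('pics/top2.png',s['image'][...,::-1])
P=cloud(s);x,y,z=P[...,0],P[...,1],P[...,2]
q=(np.abs(x-.655)<.12)&(np.abs(y+.24)<.08)&(z>.06)&(z<.13);print('caddy',P[q].min(0),P[q].max(0))
E
```

```text
squat (array([0.5449, 0.1811, 0.094 ]), array([0.5392, 0.1792]), 0.0514, np.int32(902)) local -0.0087 0.1464
tall (array([ 0.5623, -0.1236,  0.1281]), array([ 0.561 , -0.1265]), 0.0419, np.int32(757)) local -0.0003 -0.1599
t 6.375 pos [ 0.5637 -0.1956  0.1976] shift [0.0008 0.0007 0.1426] roll 0.01 F [ 0.6 -0.6 -0.9] 0.04024534402872187 [-0.43  0.19  1.27  0.    1.68 -0.47]
caddy [ 0.5629094  -0.28526529  0.06013313] [ 0.73630726 -0.16012499  0.12912062]
```

View pics/top2.png

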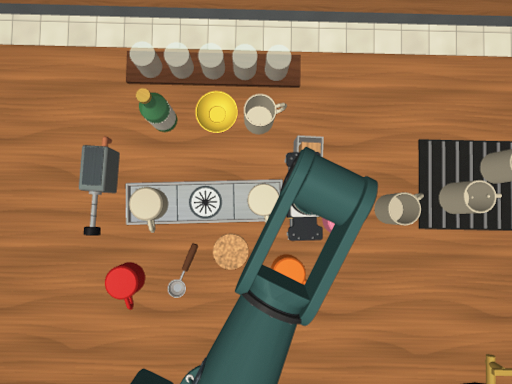

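The second top view shows the squat mug in the left bay at (147,204), the bare plate star at (205,201), and the tall mug still in its bay at (263,200). The gripper is above the right end, next to the caddy.

```bash
python3 - <<'E'
from h import *
import numpy as np
s=dict(np.load('/tmp/top.npz'));P=cloud(s);g=cv2.cvtColor(s['image'],cv2.COLOR_RGB2GRAY)
m=np.zeros_like(g);m[184:218,188:222]=(g[184:218,188:222]<70);v,u=np.nonzero(m)
print('plate',P[m>0].mean(0),cv2.minEnclosingCircle(P[m>0][:,:2].astype(np.float32)))
d=snap('side');P=cloud(d);x,y,z=P[...,0],P[...,1],P[...,2]
q=(x>.58)&(x<.74)&(y>-.3)&(y<-.2)&(z>.02)&(z<.145);print('caddy z',np.nanmax(z[q]),x[q].min(),y[q].max())
q=(x>.63)&(x<.74)&(y>-.3)&(y<-.2);print(np.sort(z[q])[-5:])
E
```

```text
plate [0.55340756 0.03327727 0.0200122 ] ((0.5484784245491028, 0.030067231506109238), 0.03552481159567833)
caddy z 0.12537359118259836 0.613666753341131 -0.2128754742062983
[0.3377336  0.33775612 0.33782762 0.33824117 0.33827603]
```

{"method": "carry_out", "body": {
  "steps": [
    [[0.001,0.001,0.04],0,0.15],
    [[0.001,0.001,0.08],0,0.15],
    [[0.001,0.001,0.115],0,0.15],
    [[0.001,0.001,0.14],0,0.15],
    [[0.001,0.001,0.14],0,0.15]
  ]
}}

```text
time: 7.05
tool_pos: [0.5637, -0.1913, 0.0559]
ee_rot: [-3.137, -0.003, 1.62]
wrist_force: [0.1, 0.0, 0.2]
width: 0.0403
finger_force: 0.0
```

```bash
python3 - <<'E'
from g import *
# centre at -3mm: 42r, +-20 -> 36.9 ; finger half 8
p=rin(0,-.003-.0369-.008);go(*p,.056,np.pi/2+psi)
E
```

```text
t 7.05 pos [ 0.5637 -0.1913  0.0559] shift [0.1768 0.0015 0.0004] roll 0.03 F [0.1 0.  0.2] 0.04029254529722668 [-0.42  0.26  1.47  0.    1.42 -0.47]
```

{"method": "carry_out", "body": {
  "steps": [
    [[0.008,0.001,0],0,0.15],
    [[0.016,0.001,0],0,0.15],
    [[0.024,0.001,0],0,0.15],
    [[0.032,0.001,0],0,0.15],
    [[0.041,0.001,0],0,0.15],
    [[0.05,0.001,0],0,0.15],
    [[0.059,0.001,0],0,0.15],
    [[0.068,0.001,0],0,0.15],
    [[0.077,0.001,0],0,0.15],
    [[0.086,0.001,0],0,0.15]
  ]
}}

```text
time: 8.3
tool_pos: [0.5623, -0.1071, 0.0585]
ee_rot: [3.142, 0.0, 1.619]
wrist_force: [0.1, -2.4, 3.3]
width: 0.04
finger_force: 1.9
```

{"method": "carry_out", "body": {
  "steps": [
    [[0.01,0,0],0,0.15],
    [[0.02,0,0],0,0.15],
    [[0.03,0,0],0,0.15],
    [[0.04,0,0],0,0.15],
    [[0.05,0,0],0,0.15],
    [[0.06,0,0],0,0.15],
    [[0.068,0,0],0,0.15],
    [[0.076,0,0],0,0.15],
    [[0.08,0,0],0,0.15],
    [[0.08,0,0],0,0.15]
  ]
}}

```text
time: 9.55
tool_pos: [0.5583, -0.0268, 0.0581]
ee_rot: [-3.141, -0.002, 1.619]
wrist_force: [0.2, -0.3, 1.3]
width: 0.0403
finger_force: 0.5
```

```bash
python3 - <<'E'
from g import *; from m import *
p=rin(0,-.003-.0369-.008);go(*p,.056,np.pi/2+psi)
mugs()
E
```

```text
t 9.55 pos [ 0.5583 -0.0268  0.0581] shift [ 0.0123 -0.0014  0.0021] roll 0.03 F [ 0.2 -0.3  1.3] 0.04030417164919917 [-0.15  0.18  1.56  0.    1.4  -0.2 ]
squat (array([0.5451, 0.181 , 0.094 ]), array([0.5365, 0.1787]), 0.0539, np.int32(903)) local -0.0114 0.146
```

{"method": "carry_out", "body": {
  "steps": [
    [[0.005,0,0],0,0.15],
    [[0.009,0,0],0,0.15],
    [[0.013,0,0],0,0.15],
    [[0.013,0,0],0,0.15],
    [[0.013,0,0],0,0.15],
    [[-0.01,0,0],0,0.15],
    [[-0.03,0,-0.02],0,0.15],
    [[-0.05,0,-0.08],0,0.15],
    [[-0.09,0,-0.13],0,0.15],
    [[-0.14,0,-0.15],0,0.15]
  ]
}}

```text
time: 10.85
tool_pos: [0.5667, -0.1681, 0.2131]
ee_rot: [3.135, 0.002, 1.621]
wrist_force: [1.8, 0.1, 0.4]
width: 0.0397
finger_force: 0.0
```

```bash
python3 - <<'E'
from g import *; from m import *
mugs()
s=load('top');P=cloud(s);hsv=cv2.cvtColor(s['image'],cv2.COLOR_RGB2HSV)
x,y,z=P[...,0],P[...,1],P[...,2]
k=(s['image'].max(-1)<60)&(x>.43)&(x<.52)&(y>.27)&(y<.38)&(z>.03)
print('knob',k.sum(),P[k].mean(0),P[k].min(0),P[k].max(0))
kt=k&(z>.08);print('knob top',P[kt].mean(0),cv2.minAreaRect(P[kt][:,:2].astype(np.float32)))
r=(x>.49)&(x<.56)&(y>.28)&(y<.37)&(z>.072)&(z<.082);pr=P[r]
f=np.polyfit(pr[:,0],pr[:,1],1);print('rod',r.sum(),f,'at .459',np.polyval(f,.459))
go(.40,.30,.25,np.pi/2+psi)
E
```

```text
squat (array([0.5449, 0.1813, 0.094 ]), array([0.5404, 0.1805]), 0.0498, np.int32(899)) local -0.0075 0.1477
tall (array([0.5544, 0.0306, 0.1281]), array([0.5543, 0.0307]), 0.0419, np.int32(835)) local -0.0001 -0.0026
knob 124 [0.47190977 0.32291677 0.08617952] [0.46206534 0.30703338 0.06602548] [0.48123088 0.3446298  0.09497439]
knob top [0.47172912 0.32481055 0.08792795] ((0.4719747304916382, 0.32649195194244385), (0.03629252687096596, 0.018505219370126724), 89.8516616821289)
rod 135 [-0.04686031  0.34899678] at .459 0.32748790120295473
t 10.9 pos [ 0.567  -0.1757  0.2146] shift [ 0.4821 -0.1462 -0.0411] roll -0.01 F [ 0.8 -3.4  0.3] 0.04014367432490872 [-0.39  0.17  1.26 -0.    1.7  -0.44]
```

```bash
python3 - <<'E'
from g import *
go(.4265,.329,.23,np.pi-.048)
E
```

```text
t 10.9 pos [ 0.567  -0.1757  0.2146] shift [ 0.5101 -0.1186 -0.0211] roll -8.48 F [ 0.8 -3.4  0.3] 0.04014367432490872 [-0.39  0.17  1.26 -0.    1.7  -0.44]
```

{"method": "carry_out", "body": {
  "steps": [
    [[0.05,-0.012,-0.02],-0.8,1],
    [[0.1,-0.024,-0.02],-1.7,1],
    [[0.15,-0.036,-0.02],-2.5,1],
    [[0.2,-0.048,-0.02],-3.4,1],
    [[0.25,-0.06,-0.02],-4.2,1],
    [[0.3,-0.072,-0.02],-5.1,1],
    [[0.35,-0.084,-0.02],-5.9,1],
    [[0.4,-0.096,-0.02],-6.8,1],
    [[0.45,-0.108,-0.02],-7.6,1],
    [[0.5,-0.118,-0.02],-8.4,1]
  ]
}}

```text
time: 12.15
tool_pos: [0.4225, 0.328, 0.2284]
ee_rot: [3.141, -0.0, 3.089]
wrist_force: [0.5, -0.0, -0.8]
width: 0.0004
finger_force: 0.0
```

```bash
python3 - <<'E'
from g import *
go(.4265,.329,.055,np.pi-.048)
E
```

```text
t 12.15 pos [0.4225 0.328  0.2284] shift [-0.004   0.0011  0.1734] roll -0.02 F [ 0.5 -0.  -0.8] 0.00037946496004456754 [ 0.55  0.05  1.37  0.    1.73 -0.96]
```

{"method": "carry_out", "body": {
  "steps": [
    [[-0.002,0.001,0.04],0,1],
    [[-0.002,0.001,0.09],0,1],
    [[-0.002,0.001,0.135],0,1],
    [[-0.002,0.001,0.165],0,1],
    [[-0.002,0.001,0.173],0,1],
    [[-0.002,0.001,0.173],0,1],
    [[-0.002,0.001,0.173],0,1]
  ]
}}

```text
time: 13.02
tool_pos: [0.4267, 0.3279, 0.0575]
ee_rot: [3.139, 0.003, 3.085]
wrist_force: [1.0, -0.6, 0.4]
width: 0.0003
finger_force: 0.0
```

```bash
python3 - <<'E'
from g import *
s=snap('side');cv2.imwrite('pics/s2.png',cv2.resize(s['image'][100:220,80:240,::-1],(800,600)))
f=np.array([.4598,.3277]);a=np.array([.9988,-.048])
for d in(-.008,.014): go(*(f+a*d),.055,np.pi-.048)
E
```

```text
t 13.075 pos [0.4267 0.3279 0.0575] shift [-0.025   0.0016  0.0026] roll -0.05 F [ 0.8  0.3 -0.4] 0.00042359466006403995 [ 0.55  0.14  1.62  0.    1.39 -0.96]
t 13.075 pos [0.4267 0.3279 0.0575] shift [-0.047   0.0018  0.0026] roll -0.05 F [ 0.8  0.3 -0.4] 0.00042359466006403995 [ 0.55  0.14  1.62  0.    1.39 -0.96]
```

View pics/s2.png

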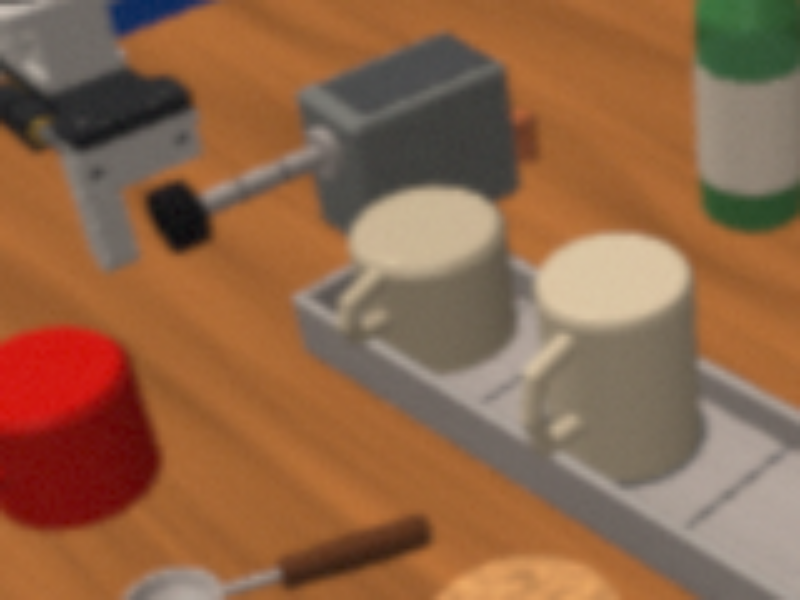

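The side crop shows the closed fingers at (115,220), just in front of the black knob at (180,215). Both mugs are standing in their places at (430,270) and (615,350).

{"method": "carry_out", "body": {
  "steps": [
    [[-0.008,0.001,0],0,1],
    [[-0.016,0.001,0],0,1],
    [[-0.022,0.001,0],0,1],
    [[-0.026,0.001,0],0,1],
    [[-0.029,0.001,0],0,1],
    [[-0.032,0.001,0],0,1],
    [[-0.034,0.001,0],0,1]
  ]
}}

```text
time: 13.95
tool_pos: [0.4566, 0.3264, 0.0555]
ee_rot: [-3.141, -0.007, 3.085]
wrist_force: [-9.1, 0.5, 6.1]
width: 0.0006
finger_force: 4.7
```

{"method": "carry_out", "body": {
  "steps": [
    [[-0.002,0,0],0,1],
    [[-0.004,0,0],0,1],
    [[-0.006,0,0],0,1],
    [[-0.008,0,0],0,1],
    [[-0.01,0,0],0,1],
    [[-0.01,0,0],0,1]
  ]
}}

```text
time: 14.7
tool_pos: [0.4701, 0.3254, 0.0554]
ee_rot: [-3.142, 0.001, 3.084]
wrist_force: [-0.1, 1.0, -0.1]
width: 0.0009
finger_force: 0.0
```

The force has dropped to zero, so the rod has tipped over to the next click. I'll back off and check where it rests.

{"method": "carry_out", "body": {
  "steps": [
    [[0.01,0,0],0,1],
    [[0.03,0,0],0,1],
    [[0.05,0,-0.02],0,1],
    [[0.06,0,-0.07],0,1],
    [[0.07,0,-0.13],0,1],
    [[0.09,0,-0.18],0,1],
    [[0.12,0,-0.2],0,1],
    [[0.12,0,-0.2],0,1],
    [[0.12,0,-0.2],0,1]
  ]
}}

```text
time: 15.82
tool_pos: [0.3496, 0.3321, 0.2543]
ee_rot: [-3.14, -0.001, 3.085]
wrist_force: [0.5, -0.3, -0.4]
width: 0.0005
finger_force: 0.0
```

```bash
python3 - <<'E'
from g import *; from m import *
mugs()
s=load('top');P=cloud(s);x,y,z=P[...,0],P[...,1],P[...,2]
k=(s['image'].max(-1)<60)&(x>.43)&(x<.57)&(y>.27)&(y<.38)&(z>.03)&(z<.11)
print('knob',k.sum(),P[k].mean(0),P[k].min(0),P[k].max(0)); go(.4,.3,.2,0)
cv2.imwrite('pics/top3.png',s['image'][...,::-1])
E
```

```text
squat (array([0.5449, 0.1813, 0.094 ]), array([0.5403, 0.1806]), 0.0497, np.int32(898)) local -0.0076 0.1478
tall (array([0.5545, 0.0307, 0.1281]), array([0.5548, 0.0309]), 0.0417, np.int32(830)) local 0.0004 -0.0024
knob 118 [0.50159319 0.32122207 0.08621582] [0.4915789  0.30557705 0.07158508] [0.51022992 0.34483838 0.09470353]
t 15.875 pos [0.3497 0.3319 0.2537] shift [-0.0522 -0.0289  0.0536] roll 17.67 F [ 0.1  0.3 -0.4] 0.0006166107924241241 [ 0.64 -0.07  1.43 -0.    1.78 -0.87]
```

View pics/top3.png

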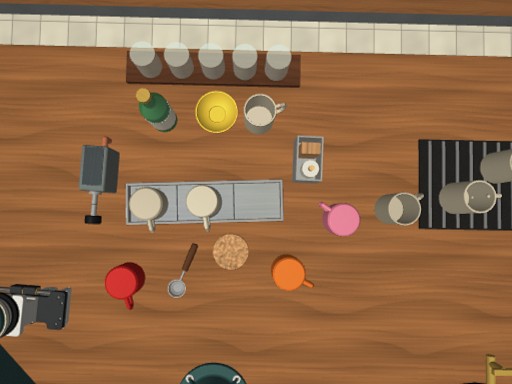

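The knob at (93,219) has moved in by 29.7 mm, so the rod is at its middle click. The tall mug is centred on the plate at (203,202), the squat mug is in the left bay at (147,204), and the bystanders haven't moved.

```bash
python3 -c "
from bench import robot
print(robot.close_job())"
```

```text
the job is handed in; nothing more can be done
None
```

The job is handed in at about 16 s of the 64 s; no verdict came back, but the last check put the squat mug 148 mm along the channel in the empty bay, the tall mug 2.4 mm from the plate centre, the rod pushed in 29.7 mm (middle click), and the arm clear of everything.

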